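# Decant ball knobs into the blue bin under the low tool shelf

### The arm

A 6-joint arm with a two-finger parallel gripper is mounted at the origin on the work surface. World frame = base frame: x ahead of the robot, y to its left, z up, the work surface at z = 0. Lengths are in mm, angles in rad, forces in N, time in s.
With the tool pointing down it reaches from about 275 to 825 mm from the base axis. Payload 5.2 kg.
Tool frame: the origin (TCP) lies at the very end of the fingers, on their centre line; the grasp point (between the pads) lies 19 mm behind it; z points along the fingers, y is the line along which they close (so a half turn about z gives the same grasp; the last joint's range is limited). The gripper opens to 93 mm and grips with 3 to 60 N. Pads are 15 mm wide; open, the fingers measure 128 mm over their backs; the gripper's body (75 mm by 188 mm) begins 65 mm behind the grasp point.
Start: joints at [1, 0.259, 1.535, -0, 1.348, -0.203], TCP at [197.739, 513.229, 218.653] pointing down, gripper open.
Joint ranges: [-3.14, 3.14], [-0.91, 2.08], [0.19, 2.58], [-1.22, 4.36], [0.22, 2.71], [-3.12, 3.12]. Speed limits (rad/s): [2.57, 2.57, 3.14, 3.14, 3.14, 3.14].

### API

Orientations are given as [roll, pitch, yaw] about the fixed x, y, z axes, in that order (R = Rz(yaw) Ry(pitch) Rx(roll)).
In Python, from bench import robot gives the robot as it stands. The module is installed in compiled form; this text tells all that it offers. Calls block until the motion is done:
- robot.move_ptp(position, orientation): joint-space move of the TCP to a pose.
- robot.move_linear(position, ori=None, speed=150, f_stop=None): straight line of the TCP; ori=None keeps the orientation; speed is the mean speed in mm/s. With f_stop (N) it stops when the force on the tool has changed by that much, and returns True; else False.
- robot.move_j(angles): joint-space move.
- robot.move_gripper(opening): opening from 0.0 (shut) to 1.0 (fully open); the grip force is fixed at half the most; returns when the fingers have stopped.
- robot.sleep(seconds).
- robot.inverse_kinematics(position, orientation): joint angles nearest the present ones, or None.
- robot.get_image(name): name is "scene" or "side" or "wrist"; returns a dict with "img" (480x640x3 uint8, blue, green, red), "fovy" (degrees; the focal length in pixels is half the picture's height over the tangent of half this angle, whatever the lens; pixels are square), "cx", "cy" (the principal point, pixels), "k1" (the pictures are not rectified: a ray, as slopes to the right and down, at radius r is drawn at 1 + k1 r^2 times it, then the intrinsics apply), "eye" and "orientation" of the camera in the world. Camera axes: x right, y down, z forward; pixel columns grow to the right and rows downward; lengths in mm; the calibration is good to about 2 mm. A picture is of the moment at which its call begins. There is no depth.
A pose or a line that the arm cannot do raises robot.MotionError and nothing moves.
- robot.hand_in(): hands the job in; it is judged then, once.
Readings, each from a call of its own:
- robot.current_t(): time.
- robot.current_qpos(): joint angles.
- robot.current_joint_vel(): joint speeds.
- robot.current_joint_efforts(): joint torques, N m.
- robot.current_tcp_pos(): TCP position.
- robot.current_eef_rot(): TCP orientation.
- robot.current_contact_force(): force on the tool from outside, world axes, zero at the start.
- robot.current_ft_torque(): the same for the moment, N m.
- robot.current_gripper_width(): opening from 0.0 (shut) to 1.0 (fully open).
- robot.current_finger_force(): force on a finger pad.
Only numpy, scipy, OpenCV 4.12 (cv2) and the standard library are available. Lean on these libraries where they do the work, as an engineer would, in place of code of your own. Each camera call takes 0.05 s, during which the arm holds its last target. There are 200 camera calls.

### The job

Take the steel pan by its wooden handle, bring it with its five ball knobs in under the low shelf over the blue bin and tip them all into it, spilling none and without hitting the shelf. Then set the empty pan gently back upright on the middle of the cork mat, let go, and leave the other tools as they lie.

Things in the scene. Friction and masses are not known exactly. Their poses are not given: they have to be found in the camera images.
- pan_handle (a point): Middle of the steel pan's handle, on its axis, 66 mm above the bench at the start. x points level along the handle towards the pan, z up the pan's axis. Straight octagonal wooden bar, 24 mm across flats (facing up, down, sideways and at 45 deg), 105 mm long: 53 mm to its free end (-x), 52 mm to the pan's bracket. Grip it firmly: pan and handle weigh 0.13 to 0.23 kg empty.
- pan_center (a point): Centre of the open steel pan, half-way up: 130 mm along x and 34.5 mm below the handle point, same axes. Round, 56 mm across the base, 104 mm across the rim, 55 mm high, walls 3 mm, base 4 mm. The sides flare 24 deg from the axis, so the balls start to roll out at a tilt of about 66 deg; some 95 deg empties it. On the mat this point is 31.5 mm above the bench.
- mat: Square cork mat fixed on the bench beside the shelf, 150 x 150 x 4 mm; the pan stands on it at the start. Origin at the centre of its underside.
- rack: Low slatted wooden tool shelf, fixed. Origin on the bench under it; x away from its front (the front faces the robot), y left, z up. Slats: underside 190 mm, top 208 mm above the bench, from x = -65 (front edge) to +70 mm, y = -260 to +260 mm. Stock on its rear half, up to 277 mm high. Legs, 22 mm square, at x = -50 and +56, y = -249 and +249 mm, with rails at the ends down to 172 mm.
- bin_blue: The blue plastic bin, empty, fixed under the shelf between or beside a yellow and a green bin of the same size (116 mm apart along y, in any order). Origin at the centre of its underside, axes as the shelf's. Open box 130 (x) by 110 (y) by 45 mm high, walls 4 mm, floor 6 mm. Its front is flush with the shelf's front edge.
- knob0_center (a point): Centre of ball knob 0: dark wooden ball, 26 mm in diameter, 14 g, with a small brass insert; one of five lying loose in the pan.
- knob1_center (a point): Centre of ball knob 1: dark wooden ball, 26 mm in diameter, 14 g, with a small brass insert; one of five lying loose in the pan.
- knob2_center (a point): Centre of ball knob 2: dark wooden ball, 26 mm in diameter, 14 g, with a small brass insert; one of five lying loose in the pan.
- knob3_center (a point): Centre of ball knob 3: dark wooden ball, 26 mm in diameter, 14 g, with a small brass insert; one of five lying loose in the pan.
- knob4_center (a point): Centre of ball knob 4: dark wooden ball, 26 mm in diameter, 14 g, with a small brass insert; one of five lying loose in the pan.
- hammer: Claw hammer lying flat, 300 mm long, wooden handle: a bystander lying on the bench, to be left alone. Origin at its underside.
- chisel: Bench chisel lying flat, 250 mm long, 26 mm high: a bystander lying on the bench, to be left alone. Origin at its underside.
- pencil: Yellow pencil, 190 mm long: a bystander lying on the bench, to be left alone. Origin at its underside.
- folding_rule: Folded yellow and white folding rule, 150 x 17 x 14 mm: a bystander lying on the bench, to be left alone. Origin at its underside.
- frame_corner: Mitred corner of a picture frame, L of 200 x 200 mm, 22 mm high: a bystander lying on the bench, to be left alone. Origin at its underside.
- bench_brush: Wooden bench brush lying bristles down, 230 mm long, 24 mm high: a bystander lying on the bench, to be left alone. Origin at its underside.
Things that resemble listed ones, but are neither listed nor needed, are in the scene too. There is more than one size of the mat; the one meant has the size given above.

How it is judged (in metres and radians):
On the way, in this order (a step that is already met when the one before it is completed fails the run):
1. the pan is under the shelf, over or beside the rim of the blue bin, with all five knobs still in it (distance between each of knob0_center, knob1_center, knob2_center, knob3_center, knob4_center and pan_center below 0.055 m and x of pan_center in the frame of bin_blue between -0.055 and 0.07 m and y of pan_center in the frame of bin_blue between -0.13 and 0.13 m and height (world z) of pan_center below 0.19 m), for 0.1 s.
2. all five knobs lie in the blue bin (x of knob0_center in the frame of bin_blue between -0.058 and 0.058 m and y of knob0_center in the frame of bin_blue between -0.05 and 0.05 m and z of each of knob0_center, knob1_center, knob2_center, knob3_center, knob4_center in the frame of bin_blue below 0.045 m and x of knob1_center in the frame of bin_blue between -0.058 and 0.058 m and y of knob1_center in the frame of bin_blue between -0.05 and 0.05 m and x of knob2_center in the frame of bin_blue between -0.058 and 0.058 m and y of knob2_center in the frame of bin_blue between -0.05 and 0.05 m and x of knob3_center in the frame of bin_blue between -0.058 and 0.058 m and y of knob3_center in the frame of bin_blue between -0.05 and 0.05 m and x of knob4_center in the frame of bin_blue between -0.058 and 0.058 m and y of knob4_center in the frame of bin_blue between -0.05 and 0.05 m), for 0.2 s.
At the end, for the whole second after the job is handed in: all five knobs lie in the blue bin, below its rim; the pan stands upright (within 0.06 rad) on the cork mat, its axis within 55 mm of the mat's centre, released (all of step 2 and angle between pan_center's own z axis and vertical below 0.06 rad and height (world z) of pan_center between 0.0285 and 0.0345 m and horizontal distance between pan_center and mat below 0.055 m); the robot touches nothing.
It fails at once if the pan hits the shelf (over 5 N) (contact force between dipper and rack above 5 N).
It fails at once if the robot hits the shelf (over 5 N) (contact force between any of the arm, the fingers and rack above 5 N).
It fails at once if a knob is spilt on the bench (height (world z) of any of knob0_center, knob1_center, knob2_center, knob3_center, knob4_center below 0.0155 m).
It fails at once if the pan is banged down on the mat (over 40 N) (contact force between dipper and mat above 40 N).
It fails at once if another tool on the bench is shifted by more than 30 mm (distance of any of hammer, chisel, pencil, folding_rule, frame_corner, bench_brush from where it was at the start of the episode above 0.03 m).
It also fails if it takes over 72 s, if anything falls off the work surface, if the arm or the gripper's body presses on something with over 40 N, if the wrist force passes 120 N, or if a joint passes its speed limit or range.

## Working session

There is one attempt and no reset: what is moved stays moved. The work goes in short steps, each a Python script; the robot and the scene stay as the last script left them, time stands still between calls to the robot, and variables do not carry over. Pictures are saved under pics/ and viewed, at most 10 in all, crops included, and the job is handed in when it is done.

```bash
mkdir -p pics
python3 - <<'E'
from bench import robot
import cv2,pickle
d={}
for n in("scene","side","wrist"):
    r=robot.get_image(n); d[n]=r; cv2.imwrite(f"pics/{n}0.png",r["img"])
    print(n,{k:v for k,v in r.items() if k!="img"})
pickle.dump(d,open("v0.pkl","wb"));print(robot.current_t())
E
```

```text
scene {'fovy': 49.11701886244603, 'cx': 328.4482073756167, 'cy': 238.68902657380372, 'k1': -0.104428540479956, 'eye': array([1355.46587511,  508.01915932, 1317.75714211]), 'orientation': array([-2.48068767, -0.01513874,  2.113015  ])}
side {'fovy': 53.71503485201269, 'cx': 319.39834983122023, 'cy': 244.9161512327216, 'k1': 0.027632165020789735, 'eye': array([  53.56027773, -788.80930727, 1142.13284305]), 'orientation': array([-2.43209424,  0.01705792, -0.5420522 ])}
wrist {'fovy': 70.20001206844549, 'cx': 324.1679034576002, 'cy': 236.29075028342632, 'k1': -0.03052965562545568, 'eye': array([122.48184407, 541.65971998, 383.2741262 ]), 'orientation': array([2.85079059e+00, 1.17429310e-03, 1.20238276e+00])}
0.15
```

View pics/scene0.png

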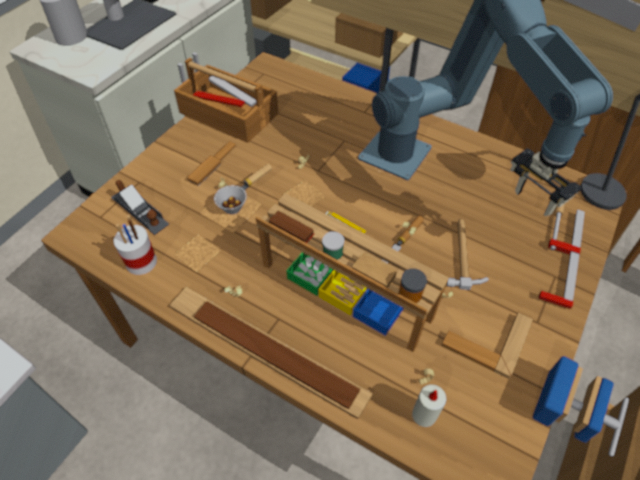

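View pics/side0.png

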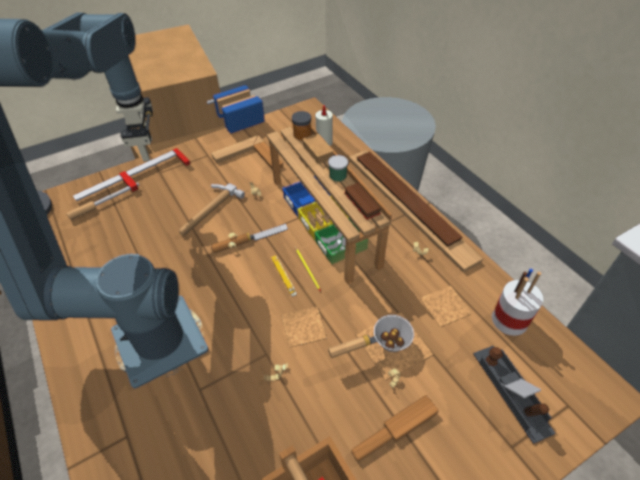

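```bash
cat > h.py <<'E'
import numpy as np,cv2
from scipy.spatial.transform import Rotation as R
from scipy.optimize import least_squares
def K(c):
    f=240/np.tan(np.radians(c["fovy"])/2); return f
def proj(c,P):
    P=np.atleast_2d(P); q=(P-c["eye"])@R.from_euler("xyz",c["orientation"]).as_matrix()
    s=q[:,:2]/q[:,2:]; s=s*(1+c["k1"]*(s**2).sum(1,keepdims=True))
    return s*K(c)+[c["cx"],c["cy"]]
def ray(c,uv):
    d=(np.array(uv,float)-[c["cx"],c["cy"]])/K(c); s=d.copy()
    for _ in range(20): s=d/(1+c["k1"]*(s@s))
    return R.from_euler("xyz",c["orientation"]).as_matrix()@np.r_[s,1]
def onz(c,uv,z):
    d=ray(c,uv); return c["eye"]+d*(z-c["eye"][2])/d[2]
def tri(obs):
    A=[];b=[]
    for c,uv in obs:
        d=ray(c,uv);d/=np.linalg.norm(d);M=np.eye(3)-np.outer(d,d);A.append(M);b.append(M@c["eye"])
    A=np.vstack(A);b=np.hstack(b);x=np.linalg.lstsq(A,b,rcond=None)[0]
    return x,np.linalg.norm(A@x-b)
def crop(im,x0,y0,x1,y1,w,h):
    return cv2.resize(im[y0:y1,x0:x1],(w,h),interpolation=cv2.INTER_CUBIC)
E
python3 - <<'E'
from h import *;import pickle
d=pickle.load(open("v0.pkl","rb"))
a=crop(d["scene"]["img"],190,150,330,255,400,300)
b=crop(d["side"]["img"],320,280,460,385,400,300)
c=crop(d["scene"]["img"],250,200,450,350,400,300)
e=crop(d["side"]["img"],260,120,400,225,400,300)
cv2.imwrite("pics/c1.png",np.vstack([np.hstack([a,b]),np.hstack([c,e])]))
S,T=d["scene"],d["side"]
for n,u,v in [("blue",(379,311),(300,195)),("yellow",(343,290),(316,217)),("green",(311,271),(331,243))]:print(n,onz(S,u,20),onz(T,v,20))
for n,u,v in [("pan",(231,199),(393,333)),("handle end",(268,168),(332,351)),("hstart",(245,187),(374,340))]: print(n,tri([(S,u),(T,v)]))
for n,u,v in [("matA",(230,208),(397,343)),("matB",(300,195),(304,326)),("matC",(198,252),(446,306))]:print(n,onz(S,u,4),onz(T,v,4))
E
```

```text
blue [628.16792264 260.42259085  20.        ] [594.2945588  275.32518065  20.        ]
yellow [620.79335612 137.85926185  20.        ] [587.23331163 156.12981362  20.        ]
green [613.03203664  22.82450528  20.        ] [569.23203126  34.17238579  20.        ]
pan (array([ 528.13315495, -337.24429655,   50.90881264]), np.float64(0.5273476456205998))
handle end (array([ 360.81787141, -306.03200161,   67.617447  ]), np.float64(1.37361277708915))
hstart (array([ 468.82913639, -328.47134294,   57.99265009]), np.float64(4.74521813444781))
matA [ 531.55781637 -346.9058414     4.        ] [ 539.04188881 -347.50856238    4.        ]
matB [ 360.21032211 -180.88808692    4.        ] [ 352.90346086 -171.71841048    4.        ]
matC [ 728.76189266 -320.5022775     4.        ] [ 727.8035064  -325.88171159    4.        ]
```

View pics/c1.png

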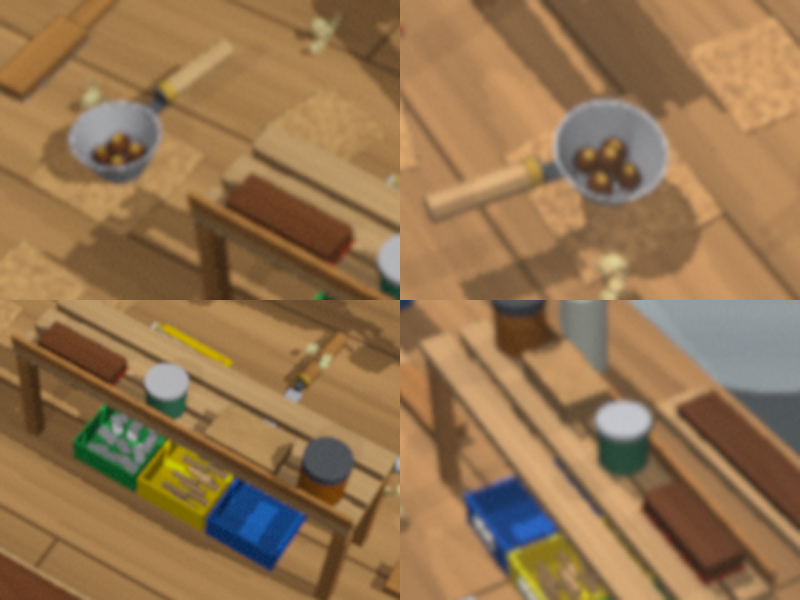

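Scene picture: the pan is at (231,199) with its handle towards the robot, standing on a mat at (230,208). Two other mats are at (300,195) and (198,252). Bins are green (311,271), yellow (343,290) and blue (379,311), with blue at the shelf's +y end. Next I take closer wrist views of the pan and mat, then of the shelf front.

Run:
```python
from bench import robot
from h import *
import pickle
print(robot.current_eef_rot())
d=pickle.load(open("v0.pkl","rb"))
def tryp(p,yaws,tilt):
    for y in yaws:
        for t in tilt:
            o=R.from_euler("Z",y)*R.from_euler("Y",np.pi-t)  # tool z tilted forward by t along heading y
            print(p,y,t,[None if q is None else np.round(q,2).tolist() for q in [robot.inverse_kinematics(p,o.as_euler("xyz"))]])
tryp([470,-300,330],[0,3.14],[0])
tryp([400,230,280],[0,3.14],[0,.5,.9])
```

```text
[-3.14024655e+00 -2.77831562e-04  2.77375155e+00]
[470, -300, 330] 0 0 [[-0.77, 0.22, 1.31, 0.0, 1.6, -2.34]]
[470, -300, 330] 3.14 0 [[-0.77, 0.22, 1.31, -0.0, 1.6, 0.8]]
[400, 230, 280] 0 0 [[0.28, 0.06, 1.63, 0.0, 1.46, -1.29]]
[400, 230, 280] 0 0.5 [[0.45, -0.2, 1.97, -0.26, 0.93, -1.01]]
[400, 230, 280] 0 0.9 [[0.67, -0.25, 2.25, -1.0, 0.61, -0.21]]
[400, 230, 280] 3.14 0 [[0.28, 0.06, 1.63, 0.0, 1.46, 1.85]]
[400, 230, 280] 3.14 0.5 [[0.2, 0.38, 1.33, 0.1, 1.93, 1.78]]
[400, 230, 280] 3.14 0.9 [[0.17, 0.62, 1.16, 0.17, 2.25, 1.79]]
```

```bash
cat >> h.py <<'E'
def ori(y,t): return (R.from_euler("Z",y)*R.from_euler("Y",np.pi-t)).as_euler("xyz")
E
python3 - <<'E'
from bench import robot
from h import *
import pickle
d=pickle.load(open("v0.pkl","rb"))
robot.move_ptp([380,220,300],ori(0,.6)); d["w1"]=robot.get_image("wrist")
robot.move_ptp([500,-300,380],ori(0,0)); d["w2"]=robot.get_image("wrist")
robot.move_ptp([440,-330,380],ori(0,0)); d["w3"]=robot.get_image("wrist")
pickle.dump(d,open("v0.pkl","wb"));print(robot.current_t())
for k in("w1","w2","w3"):cv2.imwrite(f"pics/{k}.png",d[k]["img"])
E
```

```text
3.9417
```

View pics/w1.png

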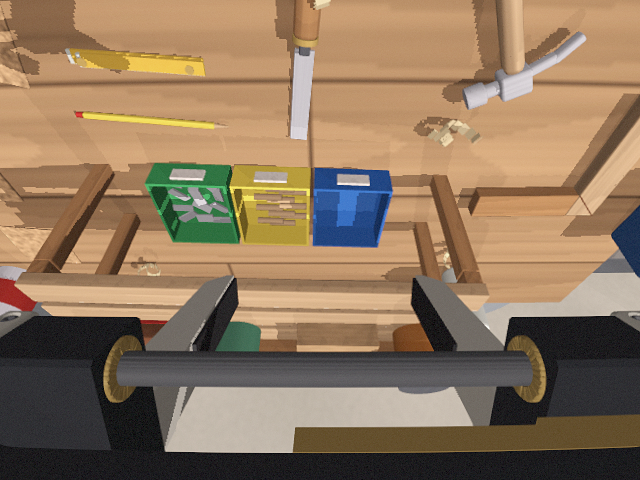

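View pics/w2.png

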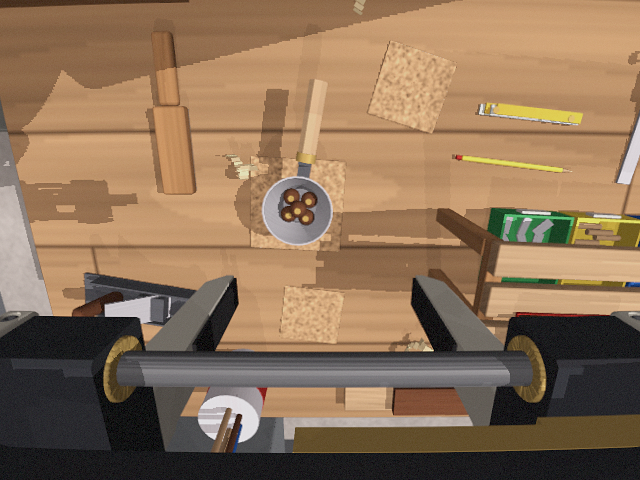

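View pics/w3.png

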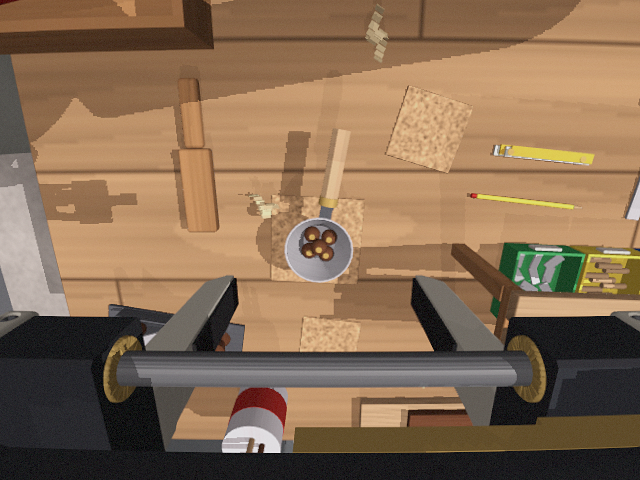

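The wrist views are sharp.
- **w1:** blue bin rim is (313,187)–(391,190) at the front and (313,246)–(383,247) at the back. The slat's front edge is (15,273)–(488,285).
- **w2:** pan rim centre is (297,211), and the handle runs (318,80)–(304,163). Mat corners are (250,157), (346,157), (343,250), (250,247).
- **Mat choice:** candidates are (297,203), (411,87) and (313,315). The first is the largest and has the pan standing on it, so I check it against 150 mm.

Run:
```python
from h import *
import pickle
np.set_printoptions(precision=1,suppress=True)
d=pickle.load(open("v0.pkl","rb"));a,b,c=d["w1"],d["w2"],d["w3"]
for q in[(313,187),(391,190),(383,247),(313,246)]:print("blue",onz(a,q,45))
for q in[(15,273),(488,285)]:print("slat",onz(a,q,190))
for q in[(168,165),(240,243)]:0
m2=[(250,157),(346,157),(343,250),(250,247)];m3=[(272,196),(366,197),(357,283),(271,281)]
for p,q in zip(m2,m3):print("mat",onz(b,p,4),onz(c,q,4),tri([(b,p),(c,q)])[0])
for s,qs in {"B":[(391,41),(456,66),(432,133),(368,112)],"C":[(284,286),(343,290),(337,343),(280,338)]}.items():
    P=np.array([onz(b,q,2) for q in qs]);print(s,np.linalg.norm(P-np.roll(P,1,0),axis=1))
S,T=d["scene"],d["side"]
for n,p,q in[("rim",(297,211),(319,250)),("hend",(318,80),(343,130)),("hstart",(304,163),(326,207))]:
    x,e=tri([(b,p),(c,q)]);print(n,x,e,"scene",proj(S,x),"side",proj(T,x))
    print("  allviews",tri([(b,p),(c,q)]+({"rim":[(S,(231,196)),(T,(393,332))],"hend":[(S,(269,168)),(T,(332,352))]}.get(n,[]))))
    z={"rim":59,"hend":66,"hstart":66}[n];print("  z",onz(b,p,z),onz(c,q,z))
```

```text
blue [541.  205.2  45. ]
blue [546.8 313.   45. ]
blue [677.3 319.3  45. ]
blue [674.3 201.8  45. ]
slat [ 533.3 -124.   190. ]
slat [558.7 408.9 190. ]
mat [ 454.  -413.9    4. ] [ 454.5 -413.4    4. ] [ 453.6 -412.7    9.6]
mat [ 454. -265.    4.] [ 456.3 -262.8    4. ] [ 452.3 -266.    27.2]
mat [ 606.4 -267.1    4. ] [ 606.4 -273.2    4. ] [ 614.1 -268.6  -15.3]
mat [ 601.2 -422.8    4. ] [ 602.6 -421.8    4. ] [ 596.7 -419.7   17.2]
B [101.3 102.2  98.5 103.7]
C [104.8 103.  107.5 105. ]
rim [ 527.4 -338.    58.5] 0.5532041053070992 scene [[230.8 197.2]] side [[393.4 331.9]]
  allviews (array([ 525.8, -338.2,   61.8]), np.float64(1.7416393199533398))
  z [ 527.5 -338.3   59. ] [ 527.  -337.7   59. ]
hend [ 354.5 -306.    84.7] 1.0460260752432304 scene [[269.  163.2]] side [[330.2 348.9]]
  allviews (array([ 355.6, -306. ,   65.4]), np.float64(5.951515966581683))
  z [ 352.2 -306.9   66. ] [ 354.  -304.3   66. ]
hstart [ 458.  -326.8   72.6] 0.7292108315541759 scene [[245.9 182.3]] side [[369.2 338.3]]
  allviews (array([ 458. , -326.8,   72.6]), np.float64(0.7292108315541759))
  z [ 458.3 -326.7   66. ] [ 459.6 -327.2   66. ]
```

```bash
cat >> h.py <<'E'
MAT=np.array([529,-343.]);PAN0=np.array([528.,-338.3]);YAW0=-0.187
BIN=np.array([611,257.]);BY=-0.048;H=118.
def toolpose(hp,psi,roll,g,t):
    """handle point hp, handle yaw psi, tool roll about the handle, grasp offset g, tilt t -> TCP pos, ori"""
    F=R.from_euler("Z",psi)*R.from_euler("X",roll);r=F*R.from_euler("Y",np.pi-t)
    return np.array(hp)+F.apply([g,0,0])+r.apply([0,0,19]),r.as_euler("xyz"),r
def lat(th): th=max(th,np.radians(60));return 52*np.cos(th)-7*np.sin(th)
def pourpoint(th,s,psi,bx=-15,lb=15,h=H,ins=0):
    """handle point for pan tilt th, pouring towards s*y; ins = extra pull-out"""
    c=BIN+R.from_euler("Z",BY).apply([bx-ins,-s*lb,0])[:2]
    L=R.from_euler("Z",psi).apply([130,s*lat(th),0])[:2]
    return np.r_[c-L,h]
E
cat > srch.py <<'E'
from bench import robot
from h import *
hp0=np.r_[PAN0-130*np.array([np.cos(YAW0),np.sin(YAW0)]),66]
box=np.array([[x,y,z] for x in(-38,38) for y in(-94,94) for z in(-84,-200)]+[[95,y,z] for y in(-30,30) for z in(-140,-190)]+[[x,y,z] for x in (-10,10) for y in(-64,64) for z in(0,-84)])
def clear(p,r):
    w=r.apply(box)+p; k=(w[:,:2]-BIN)@np.array([np.cos(BY),np.sin(BY)])
    return w[:,2].min(), k.max()
for g in(30,15):
 for t in(.3,.5,.7,.9):
  for s in(1,-1):
   for r0 in(0,s*np.pi/4,-s*np.pi/4):
    p,o,r=toolpose(hp0,YAW0,r0,g,t)
    if clear(p,r)[0]<6: continue
    qs=robot.inverse_kinematics(p,o)
    pu=robot.inverse_kinematics(p+[0,0,60],o)
    if qs is None or pu is None: continue
    for psi in(-.5,-.25,-.05,.2,.45,.7):
     Q=[];Z=[];X=[]
     for th in np.radians([0,30,60,80,100,105]):
        p,o,r=toolpose(pourpoint(th,s,psi),psi,r0-s*th,g,t);q=robot.inverse_kinematics(p,o)
        if q is None:break
        Q.append(q);a,b=clear(p,r);Z.append(a);X.append(b)
     else:
        Q=np.array(Q);jump=np.abs(np.diff(Q,axis=0)).max()
        if min(Z)>10 and max(X)<-80 : print(f"g{g} t{t} s{s} r0 {r0:.2f} psi{psi} jump{jump:.2f} z{min(Z):.0f} x{max(X):.0f} start",np.round(qs,2),"0",np.round(Q[0],2),"end",np.round(Q[-1],2))
E
python3 srch.py | head -60
sed -i 's/if min(Z)>10 and max(X)<-80 :/if 1:/; s/if clear(p,r)\[0\]<6: continue/z0=clear(p,r)[0]/; s/if qs is None or pu is None: continue/print("S",g,t,s,round(r0,2),"z0",round(z0),qs is not None,pu is not None)\n    if qs is None: continue/' srch.py; python3 srch.py > o.txt; grep -c . o.txt; grep S o.txt; grep jump o.txt|cut -c1-60 | head -50
```

```text
133
S 30 0.3 1 0 z0 45 True True
S 30 0.3 1 0.79 z0 6 True True
S 30 0.3 1 -0.79 z0 6 False False
S 30 0.3 -1 0 z0 45 True True
S 30 0.3 -1 -0.79 z0 6 False False
S 30 0.3 -1 0.79 z0 6 True True
S 30 0.5 1 0 z0 45 True True
S 30 0.5 1 0.79 z0 6 True True
S 30 0.5 1 -0.79 z0 6 True True
S 30 0.5 -1 0 z0 45 True True
S 30 0.5 -1 -0.79 z0 6 True True
S 30 0.5 -1 0.79 z0 6 True True
S 30 0.7 1 0 z0 45 True True
S 30 0.7 1 0.79 z0 6 True True
S 30 0.7 1 -0.79 z0 6 True True
S 30 0.7 -1 0 z0 45 True True
S 30 0.7 -1 -0.79 z0 6 True True
S 30 0.7 -1 0.79 z0 6 True True
S 30 0.9 1 0 z0 46 True True
S 30 0.9 1 0.79 z0 7 True True
S 30 0.9 1 -0.79 z0 7 False False
S 30 0.9 -1 0 z0 46 True True
S 30 0.9 -1 -0.79 z0 7 False False
S 30 0.9 -1 0.79 z0 7 True True
S 15 0.3 1 0 z0 45 True True
S 15 0.3 1 0.79 z0 6 True True
S 15 0.3 1 -0.79 z0 6 False False
S 15 0.3 -1 0 z0 45 True True
S 15 0.3 -1 -0.79 z0 6 False False
S 15 0.3 -1 0.79 z0 6 True True
S 15 0.5 1 0 z0 45 True True
S 15 0.5 1 0.79 z0 6 True True
S 15 0.5 1 -0.79 z0 6 True True
S 15 0.5 -1 0 z0 45 True True
S 15 0.5 -1 -0.79 z0 6 True
[... 2767 characters left out ...]
mp6.13 z-10 x-63 start [-1.39
g30 t0.9 s-1 r0 0.00 psi0.7 jump6.09 z-10 x-32 start [-1.39 
g30 t0.9 s-1 r0 0.79 psi-0.5 jump5.74 z-52 x-56 start [-1.52
g30 t0.9 s-1 r0 0.79 psi-0.25 jump5.90 z-52 x-79 start [-1.5
g30 t0.9 s-1 r0 0.79 psi0.2 jump6.02 z-52 x-73 start [-1.52 
g30 t0.9 s-1 r0 0.79 psi0.7 jump6.02 z-52 x-15 start [-1.52 
g15 t0.3 s1 r0 0.00 psi-0.25 jump0.52 z-20 x-88 start [-1.02
g15 t0.3 s1 r0 0.79 psi-0.5 jump2.10 z52 x-35 start [-1.29  
g15 t0.3 s1 r0 0.79 psi-0.25 jump1.41 z52 x-85 start [-1.29 
g15 t0.3 s1 r0 0.79 psi-0.05 jump0.96 z52 x-113 start [-1.29
g15 t0.3 s1 r0 0.79 psi0.2 jump0.98 z52 x-76 start [-1.29  0
g15 t0.3 s-1 r0 0.00 psi-0.5 jump5.99 z-20 x-53 start [-1.02
```

```bash
cat > chk.py <<'E'
from bench import robot
from h import *
np.set_printoptions(precision=2,suppress=True,linewidth=150)
hp0=np.r_[PAN0-130*np.array([np.cos(YAW0),np.sin(YAW0)]),66]
r0=np.pi/4;s=1
body=np.array([[x,y,z] for x in(-38,38) for y in(-94,94) for z in(-84,-200)]);fing=np.array([[x,y,0] for x in (-10,10) for y in(-46,46)])
for g in(25,32):
 for t in(.1,.2,.3,.4):
  for psi in(-.05,.1):
   p,o,r=toolpose(hp0,YAW0,r0,g,t)
   z0=((r.apply(body)+p)[:,2].min(),(r.apply(fing)+p)[:,2].min())
   e=pourpoint(0,s,psi)
   W=[(hp0,YAW0,0),(hp0+[0,0,60],YAW0,0)]
   A=np.r_[300,-230,126];B=np.r_[e[:2]-[150,8],126]
   def add(P,Y,th=0,n=6):
      a=W[-1]
      for k in np.linspace(0,1,n+1)[1:]:W.append((a[0]+(P-a[0])*k,a[1]+(Y-a[1])*k,a[2]+(th-a[2])*k))
   add(A,-.15);add(np.r_[B[0]-10,0,126],psi);add(B,psi);add(e,psi)
   for th in np.radians(range(10,106,5)):W.append((pourpoint(th,s,psi),psi,th))
   Q=[]
   for P,Y,th in W:
     p,o,r=toolpose(P,Y,r0-s*th,g,t);q=robot.inverse_kinematics(p,o);Q.append(np.full(6,np.nan) if q is None else q)
   Q=np.array(Q);D=np.abs(np.diff(Q,axis=0))
   print(g,t,psi,"z0",np.array(z0),"none",np.where(np.isnan(Q[:,0]))[0],"jump",np.nanmax(D),D[np.isfinite(D[:,0])].max(1).argmax(),"min",np.nanmin(Q,0),"max",np.nanmax(Q,0))
E
python3 chk.py
```

```text
25 0.1 -0.05 z0 [42.58 19.4 ] none [] jump 0.21647668673569553 25 min [-1.28  0.13  1.28 -0.77  0.88 -2.82] max [ 0.73  0.86  2.38  0.94  1.75 -0.68]
25 0.1 0.1 z0 [42.58 19.4 ] none [] jump 0.1642103619122608 25 min [-1.28  0.2   1.43 -0.84  0.92 -2.84] max [ 0.75  0.79  2.29  0.83  1.64 -0.7 ]
25 0.2 -0.05 z0 [39.24 18.9 ] none [] jump 0.22734286681258542 25 min [-1.34  0.09  1.36 -0.82  0.74 -2.89] max [ 0.76  0.83  2.46  1.04  1.68 -0.64]
25 0.2 0.1 z0 [39.24 18.9 ] none [] jump 0.16624414501252716 25 min [-1.34  0.16  1.51 -0.9   0.79 -2.91] max [ 0.78  0.76  2.37  0.92  1.58 -0.65]
25 0.3 -0.05 z0 [35.5  18.55] none [] jump 0.23303399523006307 25 min [-1.4   0.05  1.43 -0.89  0.6  -2.98] max [ 0.79  0.8   2.55  1.18  1.6  -0.59]
25 0.3 0.1 z0 [35.5  18.55] none [] jump 0.1800801847450657 31 min [-1.4   0.12  1.59 -0.97  0.65 -2.99] max [ 0.8   0.73  2.45  1.03  1.52 -0.59]
25 0.4 -0.05 z0 [31.4  18.35] none [17 18 19] jump 0.2663333577384137 26 min [-1.47  0.07  1.51 -0.95  0.45 -3.08] max [ 0.81  0.77  2.58  1.34  1.53 -0.52]
25 0.4 0.1 z0 [31.4  18.35] none [] jump 0.23384166
[... 593 characters left out ...]
4803960588 25 min [-1.33  0.17  1.49 -0.91  0.79 -2.9 ] max [ 0.77  0.77  2.35  0.93  1.58 -0.66]
32 0.3 -0.05 z0 [35.5  18.55] none [] jump 0.23087292858313102 25 min [-1.39  0.06  1.42 -0.89  0.61 -2.96] max [ 0.78  0.81  2.53  1.17  1.6  -0.6 ]
32 0.3 0.1 z0 [35.5  18.55] none [] jump 0.17750300051773693 31 min [-1.39  0.13  1.57 -0.98  0.65 -2.98] max [ 0.79  0.74  2.44  1.03  1.52 -0.6 ]
32 0.4 -0.05 z0 [31.4  18.35] none [17 18 19] jump 0.2621847561712325 26 min [-1.45  0.08  1.5  -0.96  0.46 -3.07] max [ 0.8   0.78  2.56  1.34  1.53 -0.53]
32 0.4 0.1 z0 [31.4  18.35] none [] jump 0.23024827748100374 31 min [-1.45  0.11  1.66 -1.06  0.5  -3.07] max [ 0.82  0.71  2.52  1.16  1.46 -0.53]
```

```bash
cat >> h.py <<'E'
G,T,R0=33,.2,np.pi/4
HP=np.array([403,-315.7,66.]);YH=-0.19
def go(robot,hp,psi,th=0,speed=120,**k):
    p,o,_=toolpose(hp,psi,R0-th,G,T); return robot.move_linear(p.tolist(),o.tolist(),speed,**k)
E
python3 - <<'E'
from bench import robot
from h import *
np.set_printoptions(precision=2,suppress=True)
p,o,r=toolpose(HP,YH,R0,G,T)
robot.move_gripper(.62)
robot.move_ptp((p-r.apply([0,0,110])).tolist(),o.tolist())
c=robot.get_image("wrist");cv2.imwrite("pics/pre.png",c["img"])
print(robot.current_t(),robot.current_tcp_pos()-p)
print("expected handle start/end px",proj(c,HP+R.from_euler("Z",YH).apply([52,0,0])),proj(c,HP+R.from_euler("Z",YH).apply([-53,0,0])),"pan rim",proj(c,HP+R.from_euler("Z",YH).apply([130,0,-7])))
print("grasp",proj(c,HP+R.from_euler("Z",YH).apply([G,0,0])))
E
```

```text
5.7917 [-34.69 -70.92  78.11]
expected handle start/end px [[324.25 259.37]] [[324.47 126.72]] pan rim [[318.87 327.12]]
grasp [[324.28 238.93]]
```

View pics/pre.png

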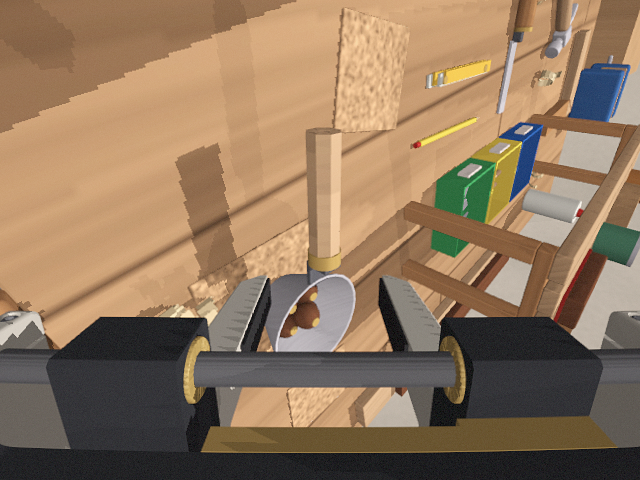

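Run:
```python
from bench import robot
from h import *
c=robot.get_image("wrist");img=c["img"].copy()
a=np.linspace(0,2*np.pi,90)
for sh,col in((0,(0,0,255)),(6,(0,255,0))):
    F=R.from_euler("Z",YH)
    rim=HP+F.apply(np.c_[130+sh+52*np.cos(a),52*np.sin(a),0*a-7])
    q=proj(c,rim);print(sh,q.min(0),q.max(0))
    cv2.polylines(img,[q.astype(int)],True,col,1)
    up=HP+F.apply([[x+sh,y,12] for x,y in((-53,-5),(-53,5),(52,5),(52,-5))]);cv2.polylines(img,[proj(c,up).astype(int)],True,col,1)
cv2.imwrite("pics/pre2.png",crop(img,240,110,400,370,480,780)[:600*780//780])
cv2.imwrite("pics/pre2.png",crop(img,240,110,400,370,369,600))
```

```text
0 [273.81556645 275.73193518] [354.604219   376.23795878]
6 [274.30696458 281.10410263] [354.34173788 380.56187237]
```

View pics/pre2.png

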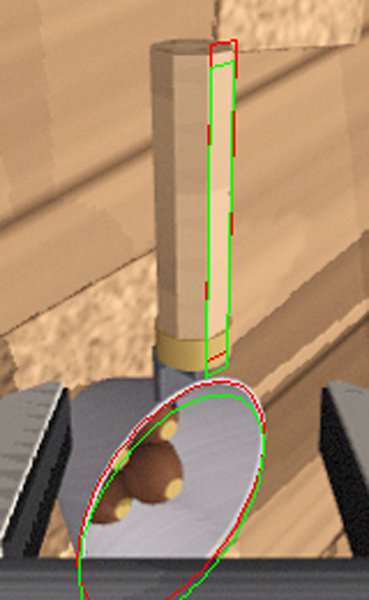

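The pan model at my estimated pose (red) lies on both the rim and the handle's top flat, and the 6 mm-shifted one (green) doesn't. I keep the estimate and grasp.

Run:
```python
from bench import robot
from h import *
np.set_printoptions(precision=2,suppress=True)
go(robot,HP,YH,speed=90)
f0=np.array(robot.current_contact_force())
robot.move_gripper(0);print("w",robot.current_gripper_width()*93,robot.current_finger_force(),np.array(robot.current_contact_force())-f0)
go(robot,HP+[0,0,12],YH,speed=30)
go(robot,HP+[0,0,60],YH,speed=80)
robot.sleep(.3);print(np.array(robot.current_contact_force()),robot.current_ft_torque(),robot.current_gripper_width()*93)
c=robot.get_image("wrist");img=c["img"].copy();a=np.linspace(0,2*np.pi,90);F=R.from_euler("Z",YH)
q=proj(c,HP+[0,0,60]+F.apply(np.c_[130+52*np.cos(a),52*np.sin(a),0*a-7]));cv2.polylines(img,[q.astype(int)],True,(0,0,255),1)
s=robot.get_image("side")
q=proj(s,HP+[0,0,60]+F.apply(np.c_[130+52*np.cos(a),52*np.sin(a),0*a-7]));im2=s["img"].copy()
big=crop(im2,310,270,450,390,480,411);qq=((q-[310,270])*480/140).astype(int);cv2.polylines(big,[qq],True,(0,0,255),1)
cv2.imwrite("pics/lift.png",np.hstack([crop(img,200,200,440,405,320,273),crop(big,0,0,480,411,320,273)]))
print(robot.current_t())
```

```text
w 23.50366283226172 29.99067597091198 [-0.21 -0.02  0.95]
[-0.04 -0.24 -2.52] [-0.5   0.42 -0.02] 23.413532446326542
9.5583
```

View pics/lift.png

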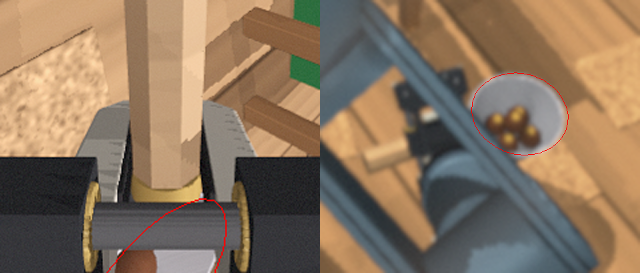

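The pan is level in the grip: the model rim matches in the side view and the knobs are still inside. Before going in, I refine the blue bin numerically from its silhouette in w1.

Run:
```python
from h import *
import pickle
from scipy.optimize import minimize
d=pickle.load(open("v0.pkl","rb"));c=d["w1"]
hsv=cv2.cvtColor(c["img"],cv2.COLOR_BGR2HSV)
for name,(lo,hi),dims in [("blue",((100,120,40),(125,255,255)),1),("yellow",((24,150,60),(34,255,255)),1),("green",((55,90,40),(85,255,255)),1)]:
    m=cv2.inRange(hsv,lo,hi);m[:150]=0;m[262:]=0;m[:,420:]=0
    n,l,st,_=cv2.connectedComponentsWithStats(m);i=1+st[1:,4].argmax();pts=np.argwhere(l==i)[:,::-1].astype(np.int32)
    A=np.zeros((1920,2560),np.uint8);cv2.fillConvexPoly(A,cv2.convexHull(pts)*4+2,1)
    x0,y0=pts.min(0);x1,y1=pts.max(0)
    def cost(v):
        F=R.from_euler("Z",v[2])
        P=F.apply([[x,y,z] for x in(-65,65) for y in(-55,55) for z in(0,45)])+[v[0],v[1],0]
        B=np.zeros_like(A);cv2.fillConvexPoly(B,cv2.convexHull((proj(c,P)*4+2).astype(np.int32)),1)
        return 1-(A&B).sum()/(A|B).sum()
    y={"blue":257,"yellow":141,"green":25}[name]
    r=min((minimize(cost,[611,y,w],method="Nelder-Mead",options=dict(initial_simplex=[[600,y,w],[615,y+6,w],[605,y-6,w+.05],[612,y,w-.05]])) for w in(-.1,-.05,0)),key=lambda r:r.fun)
    print(name,(x0,y0,x1,y1),r.x,r.fun)
```

```text
blue (np.int32(313), np.int32(168), np.int32(391), np.int32(246)) [ 6.11594583e+02  2.57969836e+02 -4.33889005e-02] 0.027255099498445512
yellow (np.int32(229), np.int32(168), np.int32(309), np.int32(226)) [ 6.14828830e+02  1.34480059e+02 -1.48605370e-01] 0.5063157551162513
green (np.int32(145), np.int32(163), np.int32(239), np.int32(242)) [ 6.01623857e+02  2.62430529e+01 -5.94095168e-02] 0.04918095898057784
```

```bash
sed -i 's/^BIN=.*/BIN=np.array([611.3,257.7]);BY=-0.046;H=119./' h.py
python3 - <<'E'
from bench import robot
from h import *
psi=-.05;e=pourpoint(0,1,psi);B=np.r_[e[:2]-[150,-7],126]
print(e,B)
A=np.array([300,-230,126.])
go(robot,A,-.15,speed=130)
go(robot,np.r_[B[0]-10,0,126],psi,speed=130)
go(robot,B,psi,speed=130)
go(robot,np.r_[B[:2],H],psi,speed=60)
print(robot.current_t(),robot.current_contact_force())
c=robot.get_image("scene");cv2.imwrite("pics/s_b.png",c["img"])
print(go(robot,e,psi,speed=60,f_stop=4));robot.sleep(.3)
print(robot.current_t(),robot.current_contact_force())
c=robot.get_image("scene");cv2.imwrite("pics/s_e.png",c["img"])
E
```

```text
[464.79210088 229.99001081 119.        ] [314.79210088 236.99001081 126.        ]
14.9417 [ 0.42274051 -0.64310779 -3.11271848]
False
17.9417 [-0.37617348  1.05444943 -2.11127147]
```

```bash
cat >> h.py <<'E'
def tilt(robot,a,b,dt,psi=-.05,step=5):
    for d in np.arange(a,b,np.sign(b-a)*step).tolist()[1:]+[b]:
        th=np.radians(d);p,o,_=toolpose(pourpoint(th,1,psi),psi,R0-th,G,T)
        v=np.linalg.norm(p-np.array(robot.current_tcp_pos()));robot.move_linear(p.tolist(),o.tolist(),max(v/dt,.5))
E
python3 - <<'E'
from bench import robot
from h import *
def w(): 
    robot.sleep(.4);print(round(robot.current_t(),1),np.round(robot.current_contact_force(),2),np.round(robot.current_eef_rot(),2))
tilt(robot,0,55,.35);w()
tilt(robot,55,80,.5);w()
tilt(robot,80,100,.5);w();w()
c=robot.get_image("wrist");cv2.imwrite("pics/pour.png",c["img"])
E
```

```text
23.6 [ 0.19 -0.32 -1.61] [-2.96  0.2   3.13]
27.4 [-0.12 -0.08 -1.48] [-2.52  0.16 -3.08]
30.4 [-1.01 -0.36 -1.74] [-2.17  0.11 -3.03]
30.9 [-0.43  0.87 -1.15] [-2.17  0.11 -3.03]
```

Run:
```python
from bench import robot
from h import *
psi=-.05;e=pourpoint(0,1,psi);B=np.r_[e[:2]-[150,-7],H]
tilt(robot,100,0,.25,step=10)
go(robot,B,psi,speed=120)
P={n:robot.get_image(n)["img"] for n in("wrist","scene","side")}
pr=cv2.imread("pics/pour.png")
print(robot.current_t(),robot.current_contact_force(),robot.current_gripper_width()*93)
cv2.imwrite("pics/mos.png",np.vstack([np.hstack([cv2.resize(pr,(400,300)),cv2.resize(P["wrist"],(400,300))]),np.hstack([crop(P["scene"],290,230,430,335,400,300),crop(P["side"],200,120,360,240,400,300)])]))
```

```text
36.4 [-0.28381461 -0.04530438 -0.9542717 ] 23.79864840622321
```

View pics/mos.png

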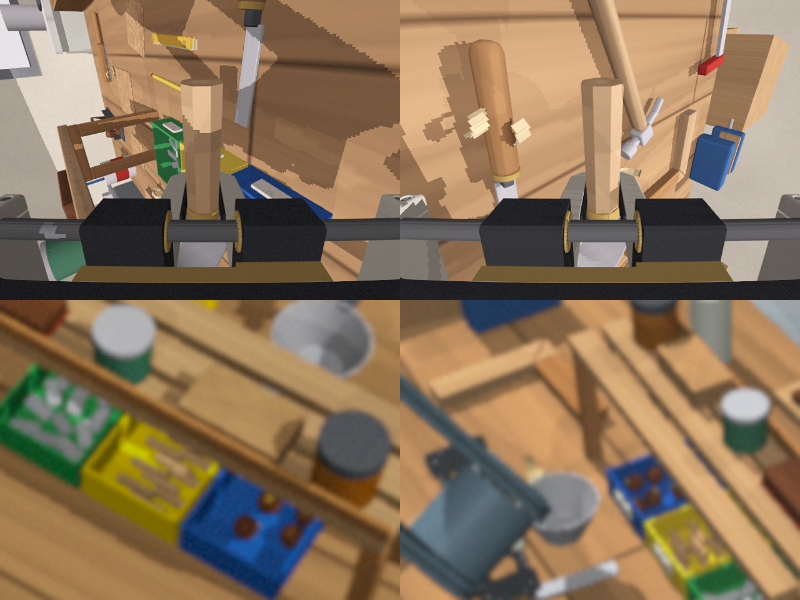

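Lower row: brown balls lie in the blue bin, four of them clear of the slat in the scene view, and the pan at the arm is empty. None shows on the bench or in the yellow bin. I take the pan back along the same path.

Run:
```python
from bench import robot
from h import *
import pickle
psi=-.05;e=pourpoint(0,1,psi);B=np.r_[e[:2]-[150,-7],126]
go(robot,B,psi,speed=60)
go(robot,np.r_[B[0]-10,0,126],psi,speed=150)
go(robot,[300,-230,126.],-.15,speed=150)
go(robot,HP+[0,0,60],YH,speed=130)
go(robot,HP+[0,0,8],YH,speed=60)
robot.sleep(.4)
# numeric check of the pan rim: bright grey pixels vs model, side view
print(robot.current_t(),robot.current_contact_force())
print(go(robot,HP-[0,0,3],YH,speed=8,f_stop=3))
_,_,r=toolpose(HP,YH,R0,G,T)
p=np.array(robot.current_tcp_pos());print("dz",p-toolpose(HP,YH,R0,G,T)[0],robot.current_contact_force())
robot.sleep(.2);robot.move_gripper(.62);robot.sleep(.3)
print(robot.current_contact_force())
robot.move_linear((p-r.apply([0,0,110])).tolist(),None,60)
c=robot.get_image("wrist");s=robot.get_image("side");sc=robot.get_image("scene")
pickle.dump((c,s,sc),open("v9.pkl","wb"));print(robot.current_t())
# compare with the picture before grasping (same pose)
a=cv2.imread("pics/pre.png");D=cv2.absdiff(cv2.cvtColor(a,6),cv2.cvtColor(c["img"],6))[:310]
print("diff px>40:",(D>40).sum())
hsv=cv2.cvtColor(c["img"],cv2.COLOR_BGR2HSV);h0=cv2.cvtColor(a,cv2.COLOR_BGR2HSV)
for h in(h0,hsv):
    m=((h[...,1]<45)&(h[...,2]>90))[270:350,255:365];y,x=np.nonzero(m);print("grey",len(x),x.mean()+255,y.min()+270,x.min()+255,x.max()+255)
from bench import robot
```

```text
42.7167 [ 0.59072156  1.13946114 -2.67957775]
True
dz [-0.28581263  0.57892153 -0.19670034] [-0.48803212 -0.48892386  1.66186034]
[-0.1440196  -0.46534681  1.26934469]
47.0583
diff px>40: 5079
grey 5059 309.3749752915596 270 255 355
grey 6043 308.2243918583485 272 255 355
```

Run:
```python
from h import *
import pickle
c,s,sc=pickle.load(open("v9.pkl","rb"));d=pickle.load(open("v0.pkl","rb"));a=cv2.imread("pics/pre.png")
def m(A,B,x0,y0,x1,y1,n):
    r=cv2.matchTemplate(B[y0-12:y1+12,x0-12:x1+12],A[y0:y1,x0:x1],cv2.TM_CCOEFF_NORMED);_,v,_,l=cv2.minMaxLoc(r);print(n,v,np.array(l)-12)
m(a,c["img"],300,125,345,180,"handle end");m(a,c["img"],305,245,345,272,"ferrule");m(a,c["img"],330,272,362,315,"rim")
m(d["side"]["img"],s["img"],370,312,418,352,"side pan");m(d["scene"]["img"],sc["img"],210,180,275,216,"scene pan+handle")
for n,c0,c1,b in(("w",d["side"],s,(255,120,400,300)),):
    D=cv2.absdiff(c0["img"],c1["img"]).max(2)
h=cv2.cvtColor(sc["img"],cv2.COLOR_BGR2HSV)
```

```text
handle end 0.970647931098938 [1 2]
ferrule 0.9533978700637817 [0 3]
rim 0.9741506576538086 [0 2]
side pan 0.2941427528858185 [-12  -3]
scene pan+handle 0.6518862247467041 [0 0]
```

```bash
python3 -c "
from bench import robot
print(robot.hand_in(),robot.current_t())"
```

```text
the job is handed in; nothing more can be done
the job is handed in; nothing more can be done
```

The job is handed in: I tipped the knobs into the blue bin, set the empty pan back within about 2 mm of its starting spot on the mat, and released it. I saw no knob outside the bin, but I could clearly count only four of the five inside, and the judge's verdict was not shown.

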